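Nest the lens hoods and count the stack

ROBOT

A 6-joint arm with a two-finger parallel gripper is mounted at the origin on the work surface. World frame = base frame: x ahead of the robot, y to its left, z up, the work surface at z = 0. Lengths are in m, angles in rad, forces in N, time in s.
With the tool pointing down it reaches from about 0.35 to 0.775 m from the base axis. Payload 7.3 kg.
Tool frame: the origin (TCP) lies on the centre line of the jaws, within the pads' length; the fingertips stand tip_reach ahead of it and the grasp point (between the pads) lies 6 mm ahead of it (tip_reach is the distance from the TCP to the fingertips, in m); x points along the fingers, y is the direction in which the jaws open and shut, and the axes are right-handed (so a half turn about x gives the same grasp; the last joint's range is limited). The gripper opens to 92 mm and grips with 3 to 60 N. Pads are 19 mm wide; open, the fingers measure 130 mm over their backs; the gripper's body (75 mm by 190 mm) begins 47 mm behind the grasp point.
Start: joints at [0.977, 0.342, 1.524, -0, 1.275, -0.146], TCP at [0.227, 0.473, 0.252] pointing down, gripper open.
Joint ranges: [-2.53, 2.53], [-0.77, 2.02], [0.04, 2.7], [-1, 4.14], [0.28, 2.66], [-3.11, 3.11]. Speed limits (rad/s): [2.57, 2.57, 3.14, 3.14, 3.14, 3.14].

INTERFACE

Orientations are given as [roll, pitch, yaw] about the fixed x, y, z axes, in that order (R = Rz(yaw) Ry(pitch) Rx(roll)).
In Python, from cell import observe, read_camera, get_calibration, hand_in, tip_reach gives the robot as it stands. The module is installed in compiled form; this text tells all that it offers.
- The arm moves only by the shell command python3 -m crank 'ROWS' [FORCE]. ROWS is JSON, a list of rows, each an object of numbers: "fingers": the opening, from -1 (shut) to 1 (fully open); "tx", "ty", "tz": the shift along the tool's x, y, z in units of 40 mm (1.0 is 40 mm); "roll": the turn about the tool's x in units of 10 degrees (1.0 is 10 degrees). In form: [{"fingers": .., "tx": .., "ty": .., "tz": .., "roll": ..}, ...]. A call has exactly 8 rows; each row is the pose to reach, as a shift and turn from the pose commanded when the call began, along the tool's axes at that moment; what a row does not reach only later rows make up. A row lasts 1/8 s, in which the tool goes at most 62.5 mm and 10.7 degrees, less where a joint would pass 70% of its speed; a pose out of reach is approached as far as the arm can. A call with a gripper value outside its range is refused whole. The fingers move at their own pace and stop on an object; FORCE is the grip in N (left out, the last holds). Time passes only in rows, so rows that repeat a pose let the fingers close, or fill a call up. It gives the time, the measured TCP pose, the force and the opening at its end, in the units of the state.
- observe(): the state, without advancing time (a new reading comes with each control period).
- read_camera(name): name is "scene" or "top" or "wrist"; returns (picture, depth): 480x640x3 uint8, red, green, blue; 480x640 float32, m along the optical axis (not along the pixel's ray), 0 where there is no reading.
- get_calibration(name): a dict with "vertical_fov" (degrees; the focal length in pixels is half the picture's height over the tangent of half this angle, whatever the lens; pixels are square), "cx", "cy" (the principal point, pixels), "dist_coeffs" ([k1, k2, p1, p2, k3] as OpenCV has them; the pictures are not rectified), "pose" (4x4, takes a point from camera to world coordinates); the wrist camera has in their place "T_tool_cam" (4x4, takes a point from camera to tool coordinates, whose origin is the TCP and whose axes are the tool frame's). Camera axes: x right, y down, z forward; pixel columns grow to the right and rows downward; lengths in m; the calibration is good to about 2 mm. A picture is of the moment at which its call begins: read the wrist's pose just before it. get_calibration takes no time and is no camera call.
- hand_in(): hands the job in, once; it reports no verdict.
The state is a dict: "time": time; "qpos": joint angles; "qvel": joint speeds; "joint_efforts": joint torques, N m; "tool_pos": TCP position; "tool_rot": TCP orientation; "contact_force": force on the tool from outside, world axes, zero at the start; "torque": the same for the moment, N m; "opening": finger opening in m.
Only numpy, scipy, OpenCV 4.12 (cv2) and the standard library are available. Lean on these libraries where they do the work, as an engineer would, in place of code of your own. Each camera call takes 0.05 s, during which the arm holds its last target. There are 200 camera calls.

TASK

Nest the three black lens hoods into one upright stack: leave the largest standing where it is, set the medium one down inside it, then the smallest inside the medium one, each lowered gently until it is fully home, then release them. When the stack is complete, press the counter's treadle fully down to its stop and let it come back up. Leave the other things on the bench where they are.

Things in the scene. Friction and masses are not known exactly. Their poses are not given: they have to be found in the camera images.
- hood_l: LARGE black tapered hollow lens hood, round about z, origin at the centre of its underside, z towards its open mouth. Stands upright on the bench. 82 mm tall; rim band 72 mm diameter from 55 to 82 mm height; foot 43 mm diameter; wall 3.6 mm. Inside, a funnel leads to a socket 39 mm wide, its floor 36 mm above the underside.
- hood_m: MEDIUM black tapered hollow lens hood, round about z, origin at the centre of its underside, z towards its open mouth. Starts in the angled rest, leaning 24 degrees towards the rest's -x side. 68 mm tall; straight rim band 60 mm diameter from 46 to 68 mm height; foot 36 mm diameter; wall 3 mm. Inside, a funnel leads to a socket 33 mm wide, its floor 30 mm above the underside.
- hood_s: SMALL black tapered hollow lens hood, round about z, origin at the centre of its underside, z towards its open mouth. Stands upright on the bench between the cleaner jar and the lens. 54 mm tall; straight rim band 48 mm diameter from 37 to 54 mm height; foot 29 mm diameter; wall 2.4 mm.
- rest: fixed aluminium angled rest for one hood, base plate 115 x 76 mm (from 70 mm towards -x to 45 mm towards +x of the origin), origin on the bench under the foot of the hood; the foot's centre rests 52 mm above the bench, and two small saddle pads carry the underside of the rim band on the -x side (the sides at +y and -y are free). Highest point about 95 mm.
- counter: fixed grey counter base, 150 x 90 mm, origin at the centre of its underside; a 60 mm high housing at its +x end; the treadle's hinge lies along y, 36 mm towards +x and 14 mm above the origin.
- treadle (a joint): hinge of the counter's spring treadle, a steel plate 105 x 70 mm with a rubber pad: 0 = up (free edge, on the -x side, raised 16 degrees), 0.28 rad = down on its stop. About 8 N at the free edge to push it fully down; springs back by itself.
- tread_tip (a point): point on the top of the treadle, on its middle line, 17 mm from the free edge and 88 mm from the hinge; it moves with the treadle (sinks about 24 mm)
- cleaner: bystander: amber glass cleaner jar with white cap, 42 mm diameter, 85 mm tall, origin under its centre, close to the small hood
- lens: bystander: black lens standing on its end, solid, glass on top, 42 mm diameter, 46 mm tall, origin under its centre, close to the small hood
- spacer: bystander: straight black spacer tube, open at both ends, 52 mm diameter, 55 mm tall, origin under its centre; not a hood
- camera: bystander: black camera body, 50 x 85 x 72 mm with a lens stub 31 mm long at its -x face, origin under the centre of the body
- driver: bystander: orange-handled screwdriver, 160 mm long, lying along its x
- cap: bystander: flat black lens cap, 56 mm diameter, 9 mm thick, origin under its centre
Not all that is in view belongs to the job. What is shaped like the hood_s but turquoise is not meant.

How it is judged:
By the outcome, as a careful person would: the job done as asked, in the order asked, and still so for the second after the job is handed in, with the robot touching nothing.
It also fails if it takes over 54 s, if anything falls off the work surface, if the arm or the gripper's body presses on something with over 40 N, if the wrist force passes 120 N, or if a joint passes its speed limit or range.

## Working session

There is one attempt and no reset: what is moved stays moved. The work goes in short steps, Python scripts to look and compute and a shell command to move; the robot and the scene stay as the last step left them, time stands still between calls to the robot, and variables do not carry over. Pictures are saved under pics/ and viewed, about 8 in all and at most 12, crops included, and the job is handed in when it is done.

```bash
mkdir -p pics; ls; cat > h.py <<'E'
import numpy as np, cv2
from cell import *
def save(name,fn,crop=None,scale=1):
    st=observe(); im,d=read_camera(name)
    np.savez('pics/'+fn+'.npz',im=im,d=d,tp=st['tool_pos'],tr=st['tool_rot'])
    o=im[...,::-1]
    if crop: o=o[crop[1]:crop[3],crop[0]:crop[2]]
    cv2.imwrite('pics/'+fn+'.png',cv2.resize(o,None,fx=scale,fy=scale,interpolation=cv2.INTER_CUBIC))
    return im,d
def rot(r):
    from scipy.spatial.transform import Rotation as R
    return R.from_euler('xyz',r).as_matrix()
def pose(name,z=None):
    c=get_calibration(name)
    if 'pose' in c: return c,np.array(c['pose'])
    T=np.eye(4); T[:3,:3]=rot(z['tr']);T[:3,3]=z['tp']
    return c,T@np.array(c['T_tool_cam'])
def K(c):
    f=240/np.tan(np.radians(c['vertical_fov'])/2)
    return np.array([[f,0,c['cx']],[0,f,c['cy']],[0,0,1]])
def rays(name,uv,z=None):
    c,P=pose(name,z)
    n=cv2.undistortPoints(np.array(uv,float).reshape(-1,1,2),K(c),np.array(c['dist_coeffs'],float)).reshape(-1,2)
    return P,np.c_[n,np.ones(len(n))]
def on_plane(name,uv,h,z=None):
    P,n=rays(name,uv,z); w=n@P[:3,:3].T; o=P[:3,3]
    return o+w*((h-o[2])/w[:,2])[:,None]
def cloud(name,z):
    d=z['d']; v,u=np.mgrid[0:480,0:640]
    P,n=rays(name,np.c_[u.ravel(),v.ravel()],z)
    p=(n*d.ravel()[:,None])@P[:3,:3].T+P[:3,3]
    p[d.ravel()==0]=np.nan
    return p.reshape(480,640,3)
E
python3 - <<'E'
from h import *
s=observe();print(s,tip_reach)
save('scene','s0');save('top','t0')
for n in('scene','top','wrist'):print(n,get_calibration(n))
E
```

```text
pics
{'time': 0.0, 'qpos': array([ 9.77026049e-01,  3.42729550e-01,  1.52502031e+00,  2.37105511e-05,
        1.27536337e+00, -1.46008583e-01]), 'qvel': array([ 0.00100028,  0.00063609, -0.00116634, -0.00022139,  0.00132254,
       -0.00051688]), 'joint_efforts': array([ 5.53555674e-04, -4.31243026e+01, -2.44223338e+01,  7.18810502e-02,
        5.55378338e-02, -1.04976680e-04]), 'tool_pos': array([0.2270729 , 0.47295418, 0.25104023]), 'tool_rot': array([-1.73171451,  1.56927559, -2.17948312]), 'contact_force': array([ 0.88461117,  0.45553129, -0.12361533]), 'torque': array([0.02192708, 0.01480621, 0.00150353]), 'opening': 0.09139246968616412} 0.025
scene {'vertical_fov': 47.82673213930247, 'cx': 326.48557127412465, 'cy': 239.10817012276075, 'dist_coeffs': array([0.00389107, 0.        , 0.        , 0.        , 0.        ]), 'pose': array([[-0.61630443,  0.53173894, -0.58088084,  1.28640818],
       [ 0.78723931,  0.39673062, -0.47207952,  0.61343179],
       [-0.02056985, -0.74823694, -0.66311264,  0.93636771],
       [ 0.        ,  0.        ,  0.        ,  1.        ]])}
top {'verti
[... 253 characters left out ...]
1,  0.01484569, -0.00389461,  0.01402187],
       [ 0.00185373, -0.13508255, -0.99083261,  1.4454273 ],
       [ 0.        ,  0.        ,  0.        ,  1.        ]])}
wrist {'vertical_fov': 69.02232740551801, 'cx': 318.16222059262105, 'cy': 241.33584190773232, 'dist_coeffs': array([-0.0534762,  0.       ,  0.       ,  0.       ,  0.       ]), 'T_tool_cam': array([[-3.47185592e-04, -2.46535615e-01,  9.69133670e-01,
        -1.31549584e-01],
       [ 9.99999774e-01,  4.73130436e-04,  4.78601694e-04,
         9.42793756e-04],
       [-5.76518999e-04,  9.69133616e-01,  2.46535395e-01,
        -6.56995183e-02],
       [ 0.00000000e+00,  0.00000000e+00,  0.00000000e+00,
         1.00000000e+00]])}
```

View pics/t0.png

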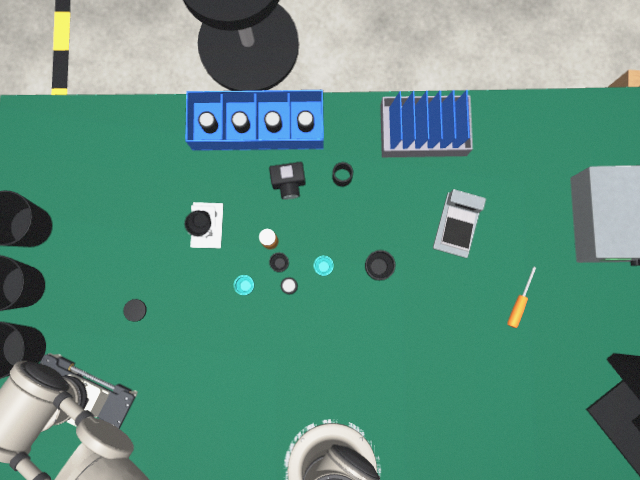

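View pics/s0.png

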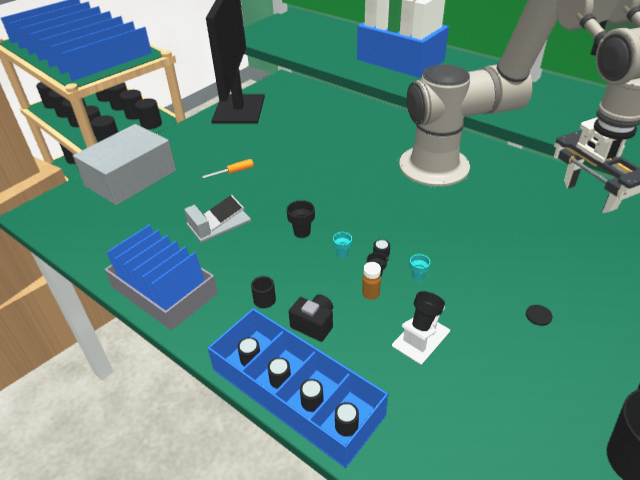

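Top view: hood_l at (380,265), hood_m in the rest at (200,223), and the counter at (460,222). The small black hood is at (279,262), between the jar (267,238) and the lens (289,286). The other candidates don't fit: two turquoise cones at (244,285) and (323,265) have the wrong colour, and the spacer at (342,174) is a straight tube. I'll confirm in an enlarged crop and use depth for positions.

```bash
python3 - <<'E'
from h import *
z=np.load('pics/t0.npz'); im=z['im']
a=im[195:305,180:405]; cv2.imwrite('pics/c0.png',cv2.resize(a[...,::-1],None,fx=3.5,fy=3.5,interpolation=cv2.INTER_CUBIC))
p=cloud('top',z); print('table z',np.nanmedian(p[320:400,300:480,2]))
def circ(u0,v0,r,zlo,zhi):
    q=p[v0-r:v0+r+1,u0-r:u0+r+1].reshape(-1,3); m=(q[:,2]>zlo)&(q[:,2]<zhi); q=q[m]
    (c,rad)=cv2.minEnclosingCircle(q[:,:2].astype(np.float32)); return np.round(c,4),round(rad*2,4),q.shape[0],np.round(np.percentile(q[:,2],[5,50,95]),4)
print('L',circ(380,265,18,.07,.095))
print('S',circ(279,262,11,.045,.062))
print('jar',circ(267,238,13,.075,.1))
print('lens',circ(289,286,11,.038,.056))
print('spacer',circ(342,174,14,.045,.065))
q=p[200:245,180:230]; 
for v in range(204,246,3): print(v,(np.round(p[v,182:226:3,2]*1000)).tolist())
# counter
q=p[185:262,430:490]
for lo,hi in((.045,.07),(.02,.045)):
    m=((q[...,2]>lo)&(q[...,2]<hi)); xy=q[m][:,:2]; print(lo,cv2.minAreaRect((xy*1000).astype(np.float32)),len(xy))
m=(q[...,2]>.006); print(cv2.minAreaRect((q[m][:,:2]*1000).astype(np.float32)))
# white rest base plate
b=im[195:255,185:230]; w=(b.min(2)>185); vv,uu=np.nonzero(w); 
print('base px',cv2.minAreaRect(np.c_[uu+185,vv+195].astype(np.float32)))
E
```

```text
table z 0.0002823829443066028
L (array([ 0.4841, -0.1237]), 0.0728, 166, array([0.0718, 0.0811, 0.0865]))
S (array([0.4975, 0.1207]), 0.0487, 81, array([0.0467, 0.0539, 0.0593]))
jar (array([0.5554, 0.1451]), 0.039, 201, array([0.0799, 0.0851, 0.0898]))
lens (array([0.4398, 0.0966]), 0.0413, 225, array([0.0415, 0.0463, 0.0511]))
spacer (array([ 0.7214, -0.0398]), 0.0516, 139, array([0.0472, 0.0552, 0.0595]))
204 [3.0, 2.0, 1.0, 3.0, 2.0, 5.0, 7.0, 6.0, 10.0, 8.0, 5.0, 3.0, 8.0, 12.0, 6.0]
207 [4.0, 0.0, -2.0, 61.0, 63.0, 60.0, 59.0, 63.0, 54.0, 63.0, 60.0, 4.0, 8.0, 9.0, 7.0]
210 [2.0, 2.0, -4.0, 55.0, 108.0, 110.0, 116.0, 107.0, 57.0, 61.0, 61.0, 39.0, 12.0, 11.0, 1.0]
213 [2.0, 1.0, -0.0, 122.0, 106.0, 93.0, 101.0, 125.0, 109.0, 63.0, 60.0, 46.0, 10.0, 6.0, -1.0]
216 [-1.0, 2.0, 97.0, 93.0, 91.0, 79.0, 82.0, 86.0, 123.0, 104.0, 55.0, 48.0, 8.0, 7.0, -0.0]
219 [5.0, 122.0, 90.0, 91.0, 79.0, 81.0, 81.0, 81.0, 84.0, 118.0, 50.0, 44.0, 11.0, 7.0, 3.0]
222 [3.0, 116.0, 90.0, 88.0, 81.0, 78.0, 80.0, 76.0, 85.0, 115.0, 50.0, 45.0, 8.0, 7.0, 2.0]
225 [2.0, 113.0, 96.0, 82.0, 83.0, 74.0, 74
[... 317 characters left out ...]
, 8.0, 1.0]
237 [-2.0, 0.0, 9.0, -6.0, 82.0, 86.0, 88.0, 85.0, 89.0, 6.0, 7.0, 3.0, 10.0, 4.0, 2.0]
240 [-2.0, 0.0, -2.0, 3.0, 8.0, 3.0, 2.0, 8.0, 10.0, 6.0, 9.0, 3.0, 8.0, 9.0, 0.0]
243 [-0.0, -2.0, 1.0, 8.0, 10.0, 2.0, 6.0, 10.0, 7.0, 6.0, 4.0, 12.0, 6.0, 2.0, 5.0]
0.045 ((595.4100952148438, -326.9315185546875), (85.24534606933594, 141.2115478515625), 69.99229431152344) 791
0.02 ((593.0611572265625, -328.9801025390625), (83.24518585205078, 137.5884246826172), 73.56608581542969) 883
((596.2005615234375, -336.14501953125), (150.47735595703125, 197.29824829101562), 87.7281723022461)
base px ((206.1603240966797, 224.74769592285156), (31.271774291992188, 45.215911865234375), 1.4688007831573486)
```

View pics/c0.png

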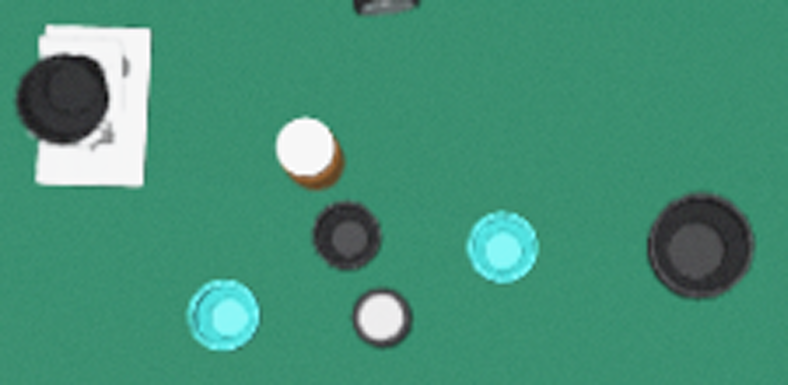

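The crop confirms hood_s: a black open cone at top pixel about (279,262), with both lookalikes turquoise. Next I'll fit the rest pose and the first move.

```bash
cat >> h.py <<'E'
def go(x,y,z,jaw):
    """rows numbers to reach TCP xyz with jaw (tool y) along world angle jaw (deg, mod 180)"""
    s=observe(); R=rot(s['tool_rot']); d=R.T@(np.array([x,y,z])-s['tool_pos'])/.04
    cur=np.degrees(np.arctan2(R[1,1],R[0,1]))
    t=(jaw-cur+90)%180-90   # world turn about +z
    print('tcp',np.round(s['tool_pos'],4),'down',np.round(R[:,0],3),'jaw',round(cur,2),'F',np.round(s['contact_force'],1),'op',round(s['opening'],4),'t',round(s['time'],2),'q6',round(s['qpos'][5],2))
    print('tx %.3f ty %.3f tz %.3f roll %.3f'%(*d,-t/10))
E
python3 - <<'E'
from h import *
z=np.load('pics/t0.npz'); p=cloud('top',z)
uv=np.array([[46,26],[151,29],[143,186],[36,184]])/3.5+[180,195]
w=on_plane('top',uv,.006); print(np.round(w,4), 'centre',w.mean(0))
ax=(w[0]+w[1]-w[2]-w[3])/2; print('len',np.linalg.norm(ax),'ang',np.degrees(np.arctan2(ax[1],ax[0])), 'w',np.linalg.norm(w[0]-w[1]))
u=ax/np.linalg.norm(ax); o=w.mean(0)+.0125*u; print('rest origin',o)
# hood m: points above 0.098 rim
q=p[200:245,180:215].reshape(-1,3); q=q[(q[:,2]>.1)]
# predicted rim centre
print('rim pred',o[:2]-u[:2]*.068*np.sin(np.radians(24)))
# check rim centre from ellipse in crop: centre (62,98) approx px at rim plane z .114
print('rim img',on_plane('top',np.array([[62,98]])/3.5+[180,195],.110))
gx=o-u*.060*np.sin(np.radians(24)); print('grip',gx)
print('decoys',on_plane('top',[[244,285],[323,265]],.05))
go(gx[0],gx[1],.22,np.degrees(np.arctan2(u[1],u[0]))+90)
E
```

```text
[[0.6585 0.3413 0.006 ]
 [0.6552 0.265  0.006 ]
 [0.5398 0.2698 0.006 ]
 [0.5424 0.3467 0.006 ]] centre [0.59897461 0.30568108 0.006     ]
len 0.11579422049448833 ang -2.5342530147088413 w 0.07639662842929744
rest origin [0.61146239 0.30512837 0.006     ]
rim pred [0.58383135 0.30635132]
rim img [[0.5870296  0.30618522 0.11      ]]
grip [0.58708206 0.30620744 0.006     ]
decoys [[0.44311709 0.20502509 0.05      ]
 [0.48892624 0.0124814  0.05      ]]
tcp [0.2271 0.473  0.2511] down [-0.001 -0.001 -1.   ] jaw 64.34 F [-0.6  0.4 -0.3] op 0.0917 t 0.1 q6 -0.15
tx 0.776 ty 0.140 tz 9.917 roll -2.312
```

```bash
python3 -m crank '[{"fingers":1,"tx":0.2,"ty":0.05,"tz":1.4,"roll":-0.5},{"fingers":1,"tx":0.3,"ty":0.05,"tz":2.9,"roll":-1},{"fingers":1,"tx":0.4,"ty":0.1,"tz":4.4,"roll":-1.5},{"fingers":1,"tx":0.5,"ty":0.1,"tz":5.9,"roll":-2},{"fingers":1,"tx":0.6,"ty":0.1,"tz":7.4,"roll":-2.31},{"fingers":1,"tx":0.78,"ty":0.14,"tz":8.9,"roll":-2.31},{"fingers":1,"tx":0.78,"ty":0.14,"tz":9.92,"roll":-2.31},{"fingers":1,"tx":0.78,"ty":0.14,"tz":9.92,"roll":-2.31}]' 20
python3 - <<'E'
from h import *
go(.5871,.3062,.102,87.5); save('wrist','w1'); go(.5871,.3062,.102,87.5)
E
```

```text
time: 1.1
tool_pos: [0.5895, 0.3042, 0.219]
tool_rot: [-2.445, 1.569, -2.494]
contact_force: [-0.1, -0.3, 0.2]
opening: 0.0917
tcp [0.5895 0.3042 0.219 ] down [-0.001 -0.001 -1.   ] jaw 87.22 F [-0.1 -0.3  0.2] op 0.0917 t 1.1 q6 -1.16
tx 2.924 ty 0.049 tz -0.059 roll -0.028
tcp [0.5879 0.3055 0.2193] down [-0.002 -0.    -1.   ] jaw 87.32 F [-1.1  0.6 -0.4] op 0.0915 t 1.15 q6 -1.16
tx 2.933 ty 0.018 tz -0.016 roll -0.018
```

View pics/w1.png

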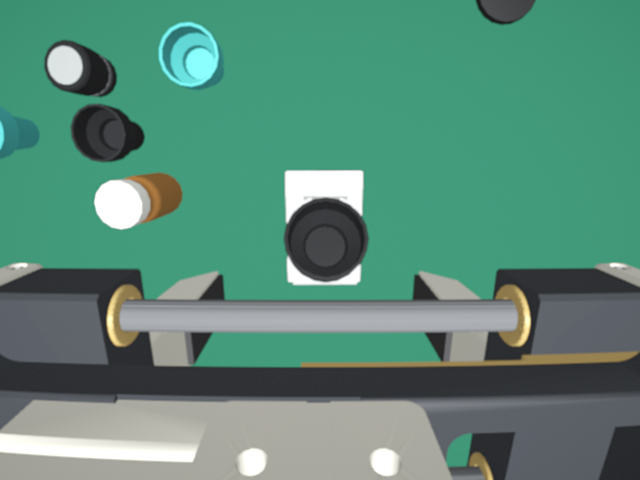

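The wrist picture shows hood_m's rim ellipse centred at (326,239), with its sides at u=284 and 368, above the white plate. hood_s is at the left at (103,132), beside the jar cap and the lens.

```bash
python3 - <<'E'
from h import *
z=np.load('pics/w1.npz')
print(on_plane('wrist',[[326,239],[284,239],[368,239]],.114,z))
p=cloud('wrist',z); q=p[190:290,275:375].reshape(-1,3)
q=q[(q[:,2]>.095)&(q[:,2]<.14)]; print(len(q),cv2.minEnclosingCircle((q[:,:2]*1000).astype(np.float32)), np.percentile(q[:,0],[1,99]),np.percentile(q[:,1],[1,99]),np.percentile(q[:,2],[1,99]))
E
```

```text
[[0.58287266 0.31083947 0.114     ]
 [0.58147347 0.28154102 0.114     ]
 [0.58427022 0.34015826 0.114     ]]
2052 ((586.5252075195312, 310.9451904296875), 31.70213508605957) [0.55605835 0.61469813] [0.28225529 0.33957203] [0.09516899 0.12545166]
```

```bash
python3 -m crank '[{"fingers":1,"tx":0,"ty":0.1,"tz":-0.05,"roll":0},{"fingers":1,"tx":0.6,"ty":0.1,"tz":-0.05,"roll":0},{"fingers":1,"tx":1.3,"ty":0.1,"tz":-0.05,"roll":0},{"fingers":1,"tx":2,"ty":0.1,"tz":-0.05,"roll":0},{"fingers":1,"tx":2.5,"ty":0.1,"tz":-0.05,"roll":0},{"fingers":1,"tx":2.7,"ty":0.1,"tz":-0.05,"roll":0},{"fingers":1,"tx":2.7,"ty":0.1,"tz":-0.05,"roll":0},{"fingers":0.5,"tx":2.7,"ty":0.1,"tz":-0.05,"roll":0}]' 5
python3 -m crank '[{"fingers":0.3,"tx":0,"ty":0,"tz":0,"roll":0},{"fingers":0.1,"tx":0,"ty":0,"tz":0,"roll":0},{"fingers":-0.1,"tx":0,"ty":0,"tz":0,"roll":0},{"fingers":-0.2,"tx":0,"ty":0,"tz":0,"roll":0},{"fingers":-0.2,"tx":0,"ty":0,"tz":0,"roll":0},{"fingers":-0.2,"tx":-0.1,"ty":0,"tz":0,"roll":0},{"fingers":-0.2,"tx":-0.2,"ty":0,"tz":0,"roll":0},{"fingers":-0.2,"tx":-0.3,"ty":0,"tz":0,"roll":0}]' 5
```

```text
time: 2.15
tool_pos: [0.5858, 0.3112, 0.1138]
tool_rot: [0.461, 1.569, 0.416]
contact_force: [0.3, -0.0, -0.7]
opening: 0.0856
time: 3.15
tool_pos: [0.5855, 0.3108, 0.1247]
tool_rot: [2.264, 1.571, 2.22]
contact_force: [0.2, 0.0, -1.8]
opening: 0.0591
```

```bash
python3 -m crank '[{"fingers":-0.2,"tx":-0.5,"ty":0,"tz":0,"roll":0},{"fingers":-0.2,"tx":-1.2,"ty":0,"tz":0,"roll":0},{"fingers":-0.2,"tx":-1.8,"ty":0,"tz":-0.2,"roll":0},{"fingers":-0.2,"tx":-2,"ty":0.2,"tz":-0.9,"roll":0},{"fingers":-0.2,"tx":-2,"ty":0.4,"tz":-1.8,"roll":0},{"fingers":-0.2,"tx":-2,"ty":0.6,"tz":-2.7,"roll":0},{"fingers":-0.2,"tx":-2,"ty":0.75,"tz":-3.4,"roll":0},{"fingers":-0.2,"tx":-2,"ty":0.75,"tz":-3.6,"roll":0}]' 5
python3 - <<'E'
from h import *
im,d=save('scene','s1',crop=(380,120,620,360),scale=2.5); go(.44,.34,.09,87.5)
E
```

```text
time: 4.15
tool_pos: [0.4417, 0.3476, 0.205]
tool_rot: [1.31, 1.57, 1.267]
contact_force: [0.4, 0.1, -0.7]
opening: 0.059
tcp [0.4417 0.3474 0.205 ] down [-0.  0. -1.] jaw 87.53 F [-0.5  0.  -0.7] op 0.0589 t 4.2 q6 -1.0
tx 2.875 ty -0.186 tz -0.035 roll 0.003
```

View pics/s1.png

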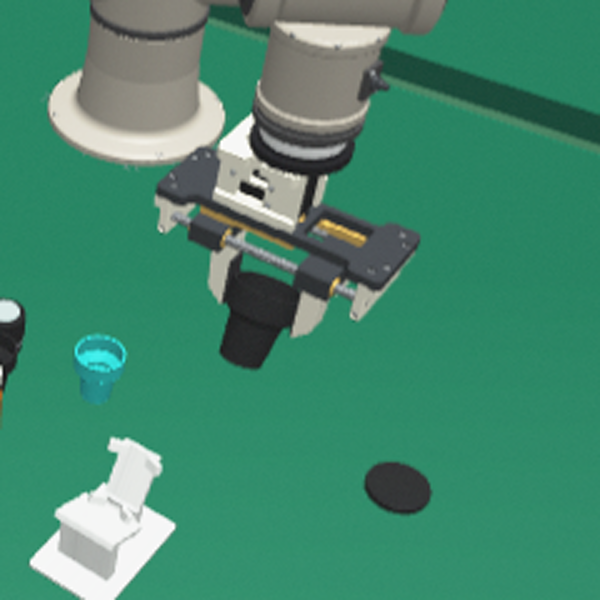

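hood_m is held, still tilted about 24° with its foot towards +x. I'll touch its foot to the bare bench and drag +x so it rights itself flat.

```bash
python3 -m crank '[{"fingers":-0.2,"tx":0.6,"ty":0,"tz":0,"roll":0},{"fingers":-0.2,"tx":1.6,"ty":0,"tz":0,"roll":0},{"fingers":-0.2,"tx":2.6,"ty":0,"tz":0,"roll":0},{"fingers":-0.2,"tx":3.1,"ty":0,"tz":0,"roll":0},{"fingers":-0.2,"tx":3.3,"ty":0,"tz":0,"roll":0},{"fingers":-0.2,"tx":3.38,"ty":0,"tz":0,"roll":0},{"fingers":-0.2,"tx":3.42,"ty":0,"tz":0,"roll":0},{"fingers":-0.2,"tx":3.42,"ty":0,"tz":0,"roll":0}]' 4
python3 -m crank '[{"fingers":-0.2,"tx":0.03,"ty":0,"tz":0,"roll":0},{"fingers":-0.2,"tx":0.06,"ty":0,"tz":0.1,"roll":0},{"fingers":-0.2,"tx":0.06,"ty":0,"tz":0.2,"roll":0},{"fingers":-0.2,"tx":0.06,"ty":0,"tz":0.3,"roll":0},{"fingers":-0.2,"tx":0.06,"ty":0,"tz":0.4,"roll":0},{"fingers":-0.2,"tx":0.06,"ty":0,"tz":0.5,"roll":0},{"fingers":-0.2,"tx":0.06,"ty":0,"tz":0.6,"roll":0},{"fingers":-0.2,"tx":0.06,"ty":0,"tz":0.7,"roll":0}]' 4
```

```text
time: 5.2
tool_pos: [0.4435, 0.3472, 0.0684]
tool_rot: [0.585, 1.569, 0.541]
contact_force: [0.3, 0.8, -1.5]
opening: 0.0591
time: 6.2
tool_pos: [0.4713, 0.3456, 0.0651]
tool_rot: [-2.41, 1.571, -2.454]
contact_force: [-0.6, 0.9, -0.7]
opening: 0.0586
```

```bash
python3 -m crank '[{"fingers":-0.2,"tx":0.03,"ty":0,"tz":0.1,"roll":0},{"fingers":-0.2,"tx":0.06,"ty":0,"tz":0.2,"roll":0},{"fingers":-0.2,"tx":0.09,"ty":0,"tz":0.3,"roll":0},{"fingers":-0.2,"tx":0.1,"ty":0,"tz":0.3,"roll":0},{"fingers":-0.2,"tx":0.1,"ty":0,"tz":0.3,"roll":0},{"fingers":-0.2,"tx":0.1,"ty":0,"tz":0.3,"roll":0},{"fingers":-0.2,"tx":0.1,"ty":0,"tz":0.3,"roll":0},{"fingers":-0.2,"tx":0.1,"ty":0,"tz":0.3,"roll":0}]' 4
python3 - <<'E'
from h import *
im,d=save('scene','s2',crop=(400,180,600,340),scale=3); go(.44,.34,.09,87.5)
E
```

```text
time: 7.2
tool_pos: [0.483, 0.3452, 0.0615]
tool_rot: [0.565, 1.571, 0.521]
contact_force: [-0.7, -1.4, 5.1]
opening: 0.0589
tcp [0.483  0.3452 0.0614] down [ 0.  0. -1.] jaw 87.44 F [ 0.3 -0.9  4.3] op 0.0589 t 7.25 q6 -1.03
tx -0.714 ty -0.179 tz -1.068 roll -0.006
```

View pics/s2.png

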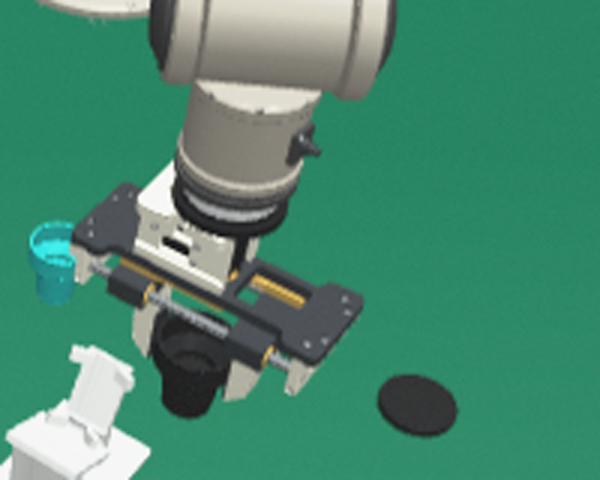

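It stands upright, with about 5 N pressing it flat on the bench. I'll open slightly, rise 14 mm so the pads will clear hood_l's rim, and regrip.

```bash
python3 -m crank '[{"fingers":0.55,"tx":-0.04,"ty":0,"tz":0,"roll":0},{"fingers":0.55,"tx":-0.04,"ty":0,"tz":0,"roll":0},{"fingers":0.55,"tx":-0.2,"ty":0,"tz":0,"roll":0},{"fingers":0.55,"tx":-0.36,"ty":0,"tz":0,"roll":0},{"fingers":0.55,"tx":-0.36,"ty":0,"tz":0,"roll":0},{"fingers":0.2,"tx":-0.36,"ty":0,"tz":0,"roll":0},{"fingers":0,"tx":-0.36,"ty":0,"tz":0,"roll":0},{"fingers":-0.2,"tx":-0.36,"ty":0,"tz":0,"roll":0}]' 12
python3 -m crank '[{"fingers":-0.2,"tx":0,"ty":0,"tz":0,"roll":0},{"fingers":-0.2,"tx":0,"ty":0,"tz":0,"roll":0},{"fingers":-0.2,"tx":-0.3,"ty":0,"tz":0,"roll":0},{"fingers":-0.2,"tx":-0.9,"ty":0,"tz":0,"roll":0},{"fingers":-0.2,"tx":-1.8,"ty":0,"tz":0,"roll":0},{"fingers":-0.2,"tx":-2.6,"ty":0,"tz":0,"roll":0},{"fingers":-0.2,"tx":-3,"ty":0,"tz":0,"roll":0},{"fingers":-0.2,"tx":-3,"ty":0,"tz":0,"roll":0}]' 12
python3 - <<'E'
from h import *
go(.4841,-.1237,.195,87.5)
z=np.load('pics/t0.npz')
E
```

```text
time: 8.25
tool_pos: [0.4829, 0.3452, 0.0756]
tool_rot: [-2.72, 1.571, -2.764]
contact_force: [0.5, -0.7, 0.1]
opening: 0.0589
time: 9.25
tool_pos: [0.4834, 0.3454, 0.1968]
tool_rot: [0.561, 1.568, 0.517]
contact_force: [-1.3, 0.1, -1.4]
opening: 0.0585
tcp [0.4834 0.3454 0.1968] down [ 0.002  0.001 -1.   ] jaw 87.45 F [-1.3  0.1 -1.4] op 0.0585 t 9.25 q6 -1.03
tx 0.031 ty -11.715 tz 0.540 roll -0.005
```

```bash
python3 -m crank '[{"fingers":-0.2,"tx":0,"ty":-1,"tz":0,"roll":0},{"fingers":-0.2,"tx":0,"ty":-2.4,"tz":0.1,"roll":0},{"fingers":-0.2,"tx":0,"ty":-3.8,"tz":0.2,"roll":0},{"fingers":-0.2,"tx":0,"ty":-5.2,"tz":0.3,"roll":0},{"fingers":-0.2,"tx":0,"ty":-6.6,"tz":0.4,"roll":0},{"fingers":-0.2,"tx":0,"ty":-8,"tz":0.4,"roll":0},{"fingers":-0.2,"tx":0,"ty":-9,"tz":0.4,"roll":0},{"fingers":-0.2,"tx":0,"ty":-9.4,"tz":0.4,"roll":0}]' 12
python3 - <<'E'
from h import *
import time
read_camera('wrist');read_camera('wrist')
save('wrist','w2'); go(.4841,-.1237,.130,87.5)
z=np.load('pics/w2.npz'); p=cloud('wrist',z); q=p.reshape(-1,3)
m=(abs(q[:,0]-.484)<.06)&(abs(q[:,1]+.124)<.06)&(q[:,2]>.07)&(q[:,2]<.095); q=q[m]
print(len(q),cv2.minEnclosingCircle((q[:,:2]*1000).astype(np.float32)),np.percentile(q[:,:2],[1,99],axis=0),np.median(q[:,2]))
E
```

```text
time: 10.25
tool_pos: [0.4814, -0.0329, 0.1944]
tool_rot: [2.95, 1.568, 2.903]
contact_force: [-0.0, 1.0, -0.1]
opening: 0.0588
tcp [ 0.4819 -0.0309  0.195 ] down [-0.001  0.001 -1.   ] jaw 87.38 F [-0.5 -0.1 -0.8] op 0.059 t 10.4 q6 -1.75
tx 1.622 ty -2.317 tz 0.163 roll -0.012
1434 ((483.9554138183594, -120.68025207519531), 36.203102111816406) [[ 0.44835735 -0.15552794]
 [ 0.50086847 -0.08491573]] 0.07956287954071356
```

View pics/w2.png

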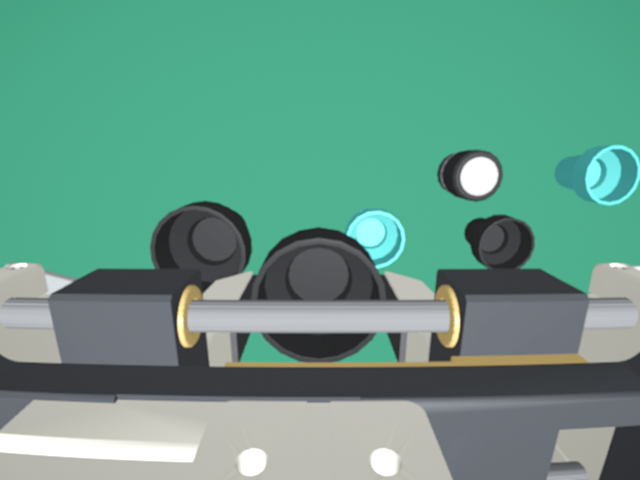

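L's rim centre is at about (201,247) and the held M's rim at about (319,293). I'll measure both in the same view to get the relative offset.

```bash
python3 - <<'E'
from h import *
z=np.load('pics/w2.npz'); p=cloud('wrist',z); q=p.reshape(-1,3)
from scipy.optimize import least_squares
def fit(cx,cy,r,zlo,zhi):
    m=(np.hypot(q[:,0]-cx,q[:,1]-cy)<r+.012)&(np.hypot(q[:,0]-cx,q[:,1]-cy)>r-.012)&(q[:,2]>zlo)&(q[:,2]<zhi); k=q[m]
    # outer edge per angle
    a=np.arctan2(k[:,1]-cy,k[:,0]-cx); b=np.floor(np.degrees(a)/8).astype(int); e=np.array([k[b==i][np.argmax(np.hypot(k[b==i][:,0]-cx,k[b==i][:,1]-cy))] for i in np.unique(b)])
    f=lambda t:np.hypot(e[:,0]-t[0],e[:,1]-t[1])-r
    s=least_squares(f,[cx,cy],loss='soft_l1',f_scale=.001); return s.x,len(e),np.std(s.fun),np.median(k[:,2])
print('L',fit(.484,-.122,.036,.074,.09))
print('M',fit(.482,-.031,.030,.178,.196))
print('tp',z['tp'])
# sanity by pixels: outer edges at M rim height .187; L rim .082
print(on_plane('wrist',[[252,292],[386,292],[319,228],[319,360]],.187,z))
print(on_plane('wrist',[[152,247],[251,247],[201,202]],.082,z))
E
```

```text
L (array([ 0.48391345, -0.1203959 ]), 33, np.float64(0.0009732620558625168), np.float64(0.07980393909492375))
M (array([ 0.48038087, -0.03078515]), 44, np.float64(0.0027145178597234977), np.float64(0.18539537524038563))
tp [ 0.48182269 -0.0319346   0.19479745]
[[ 0.47310051 -0.0590717   0.187     ]
 [ 0.47577514 -0.00162579  0.187     ]
 [ 0.44642586 -0.02907643  0.187     ]
 [ 0.50753249 -0.03186382  0.187     ]]
[[ 0.47714848 -0.15290543  0.082     ]
 [ 0.48049794 -0.07978265  0.082     ]
 [ 0.44603202 -0.11223737  0.082     ]]
```

```bash
python3 -m crank '[{"fingers":-0.2,"tx":0,"ty":-0.9,"tz":0.1,"roll":0},{"fingers":-0.2,"tx":0,"ty":-1.9,"tz":0.2,"roll":0},{"fingers":-0.2,"tx":0,"ty":-2.29,"tz":0.22,"roll":0},{"fingers":-0.2,"tx":0.2,"ty":-2.29,"tz":0.22,"roll":0},{"fingers":-0.2,"tx":0.6,"ty":-2.29,"tz":0.22,"roll":0},{"fingers":-0.2,"tx":1,"ty":-2.29,"tz":0.22,"roll":0},{"fingers":-0.2,"tx":1.3,"ty":-2.29,"tz":0.22,"roll":0},{"fingers":-0.2,"tx":1.4,"ty":-2.29,"tz":0.22,"roll":0}]' 12
python3 -m crank '[{"fingers":-0.2,"tx":0.05,"ty":0,"tz":0,"roll":0},{"fingers":-0.2,"tx":0.1,"ty":0,"tz":0,"roll":0},{"fingers":-0.2,"tx":0.15,"ty":0,"tz":0,"roll":0},{"fingers":-0.2,"tx":0.2,"ty":0,"tz":0,"roll":0},{"fingers":-0.2,"tx":0.25,"ty":0,"tz":0,"roll":0},{"fingers":-0.2,"tx":0.3,"ty":0,"tz":0,"roll":0},{"fingers":-0.2,"tx":0.35,"ty":0,"tz":0,"roll":0},{"fingers":-0.2,"tx":0.4,"ty":0,"tz":0,"roll":0}]' 8
python3 - <<'E'
from h import *
s=observe();print(s['contact_force'],s['torque'],s['tool_pos'])
E
```

```text
time: 11.4
tool_pos: [0.4866, -0.1218, 0.1388]
tool_rot: [2.6, 1.569, 2.556]
contact_force: [0.1, 0.5, -0.2]
opening: 0.0589
time: 12.4
tool_pos: [0.487, -0.123, 0.1236]
tool_rot: [1.081, 1.571, 1.037]
contact_force: [-0.7, 0.4, -0.9]
opening: 0.059
[-0.7476978   0.43111046 -0.94441175] [ 0.00392318 -0.04729641  0.00539174] [ 0.48695367 -0.12301164  0.12356323]
```

```bash
python3 -m crank '[{"fingers":-0.2,"tx":0.05,"ty":0,"tz":0,"roll":0},{"fingers":-0.2,"tx":0.1,"ty":0,"tz":0,"roll":0},{"fingers":-0.2,"tx":0.13,"ty":0,"tz":0,"roll":0},{"fingers":-0.2,"tx":0.16,"ty":0,"tz":0,"roll":0},{"fingers":-0.2,"tx":0.19,"ty":0,"tz":0,"roll":0},{"fingers":-0.2,"tx":0.22,"ty":0,"tz":0,"roll":0},{"fingers":-0.2,"tx":0.24,"ty":0,"tz":0,"roll":0},{"fingers":-0.2,"tx":0.26,"ty":0,"tz":0,"roll":0}]' 5
python3 - <<'E'
from h import *
s=observe();print(s['contact_force'],s['torque'],s['tool_pos'])
E
```

```text
time: 13.4
tool_pos: [0.487, -0.123, 0.1133]
tool_rot: [1.074, 1.571, 1.03]
contact_force: [0.1, 0.4, -0.5]
opening: 0.0585
[ 0.10749754  0.39632276 -0.47984098] [0.09793736 0.069514   0.00778008] [ 0.48695148 -0.12302089  0.11327768]
```

```bash
python3 -m crank '[{"fingers":-0.2,"tx":0.02,"ty":0,"tz":0,"roll":0},{"fingers":-0.2,"tx":0.03,"ty":0,"tz":0,"roll":0},{"fingers":-0.2,"tx":0.04,"ty":0,"tz":0,"roll":0},{"fingers":-0.2,"tx":0.05,"ty":0,"tz":0,"roll":0},{"fingers":-0.2,"tx":0.06,"ty":0,"tz":0,"roll":0},{"fingers":-0.2,"tx":0.07,"ty":0,"tz":0,"roll":0},{"fingers":-0.2,"tx":0.08,"ty":0,"tz":0,"roll":0},{"fingers":-0.2,"tx":0.08,"ty":0,"tz":0,"roll":0}]' 5
python3 - <<'E'
from h import *
s=observe();print(s['contact_force'],s['torque'],s['tool_pos'])
E
```

```text
time: 14.4
tool_pos: [0.4875, -0.1231, 0.1109]
tool_rot: [-0.199, 1.569, -0.244]
contact_force: [-0.4, 1.2, 6.4]
opening: 0.0591
[-0.38952586  1.2261151   6.39442387] [0.22911512 0.18141625 0.02417746] [ 0.48746306 -0.1231132   0.11092127]
```

M bottoms out where expected (TCP 0.111, 6 N). Releasing and rising.

```bash
python3 -m crank '[{"fingers":0.3,"tx":-0.03,"ty":0,"tz":0,"roll":0},{"fingers":0.7,"tx":-0.04,"ty":0,"tz":0,"roll":0},{"fingers":1,"tx":-0.05,"ty":0,"tz":0,"roll":0},{"fingers":1,"tx":-0.3,"ty":0,"tz":0,"roll":0},{"fingers":1,"tx":-0.9,"ty":0,"tz":0,"roll":0},{"fingers":1,"tx":-1.8,"ty":0,"tz":0,"roll":0},{"fingers":1,"tx":-2.6,"ty":0,"tz":0,"roll":0},{"fingers":1,"tx":-3,"ty":0,"tz":0,"roll":0}]' 15
python3 - <<'E'
from h import *
z=np.load('pics/w2.npz')
print('S',on_plane('wrist',[[503,242]],.054,z),'lens',on_plane('wrist',[[478,176]],.046,z))
z1=np.load('pics/w1.npz');print('S',on_plane('wrist',[[101,132]],.054,z1))
go(.498,.121,.21,112.8)
im,d=save('wrist','w3'); z=np.load('pics/w3.npz'); q=cloud('wrist',z).reshape(-1,3)
for n,lo,hi in(('M',.098,.112),('L',.076,.088)):
    k=q[(np.hypot(q[:,0]-.485,q[:,1]+.123)<.055)&(q[:,2]>lo)&(q[:,2]<hi)]; print(n,len(k),cv2.minEnclosingCircle((k[:,:2]*1000).astype(np.float32)),np.median(k[:,2]))
E
```

```text
time: 15.4
tool_pos: [0.4875, -0.1233, 0.2327]
tool_rot: [-0.328, 1.567, -0.373]
contact_force: [-0.7, -0.7, -1.0]
opening: 0.0914
S [[0.49315525 0.11995169 0.054     ]] lens [[0.43956543 0.09929674 0.046     ]]
S [[0.49691926 0.1281948  0.054     ]]
tcp [ 0.4875 -0.1233  0.2327] down [ 0.003 -0.001 -1.   ] jaw 87.45 F [-0.7 -0.7 -1. ] op 0.0914 t 15.4 q6 -1.93
tx 0.560 ty 6.113 tz -0.012 roll -2.535
M 1037 ((485.5333557128906, -121.7478256225586), 30.009803771972656) 0.10237602589732375
L 2023 ((484.10577392578125, -120.42900085449219), 35.99188232421875) 0.07957606514428733
```

View pics/w3.png

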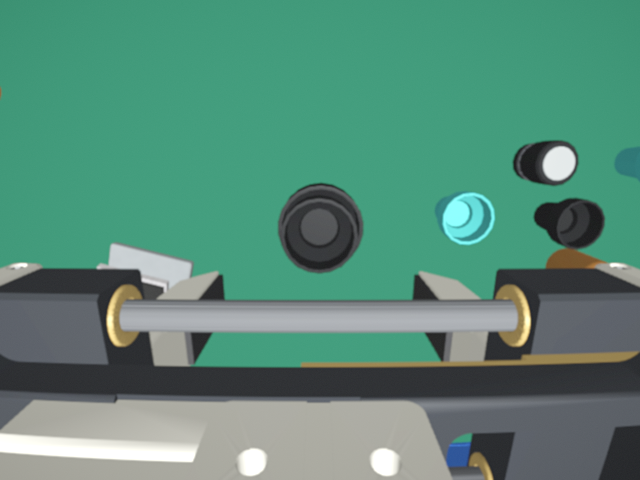

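M is nested: its rim reads about 22 mm above L's and the two are concentric within 2 mm. L has not moved. Now over to hood_s, with the jaws perpendicular to the jar–lens line.

```bash
python3 -m crank '[{"fingers":1,"tx":0.1,"ty":0.8,"tz":0,"roll":-0.6},{"fingers":1,"tx":0.2,"ty":2,"tz":0,"roll":-1.2},{"fingers":1,"tx":0.3,"ty":3.3,"tz":0,"roll":-1.8},{"fingers":1,"tx":0.5,"ty":4.6,"tz":0,"roll":-2.4},{"fingers":1,"tx":0.8,"ty":5.6,"tz":0,"roll":-2.53},{"fingers":1,"tx":1,"ty":6.11,"tz":0,"roll":-2.53},{"fingers":1,"tx":1,"ty":6.11,"tz":0,"roll":-2.53},{"fingers":1,"tx":1,"ty":6.11,"tz":0,"roll":-2.53}]' 15
python3 - <<'E'
from h import *
read_camera('wrist')
save('wrist','w4'); z=np.load('pics/w4.npz'); q=cloud('wrist',z).reshape(-1,3)
k=q[(np.hypot(q[:,0]-.497,q[:,1]-.122)<.036)&(q[:,2]>.044)&(q[:,2]<.062)]; c=cv2.minEnclosingCircle((k[:,:2]*1000).astype(np.float32)); print(len(k),c,np.median(k[:,2]))
for n,x,y,lo,hi in(('lens',.44,.097,.036,.056),('jar',.555,.145,.075,.095)):
    k=q[(np.hypot(q[:,0]-x,q[:,1]-y)<.026)&(q[:,2]>lo)&(q[:,2]<hi)]; print(n,len(k),len(k) and cv2.minEnclosingCircle((k[:,:2]*1000).astype(np.float32)))
go(c[0][0]/1000,c[0][1]/1000,.067,112.8)
E
```

```text
time: 16.45
tool_pos: [0.4979, 0.1205, 0.1904]
tool_rot: [-1.198, 1.57, -0.801]
contact_force: [-0.1, -0.5, 0.1]
opening: 0.0918
796 ((496.857421875, 124.2270278930664), 24.01796531677246) 0.052578576911948144
lens 2284 ((439.5509948730469, 100.33049774169922), 21.162548065185547)
jar 629 ((558.8814086914062, 151.1640625), 18.311317443847656)
tcp [0.4981 0.1202 0.1905] down [ 0.001 -0.    -1.   ] jaw 112.68 F [ 0.5  0.2 -0.6] op 0.092 t 16.55 q6 -1.88
tx 3.088 ty 0.106 tz 0.009 roll -0.012
```

View pics/w4.png

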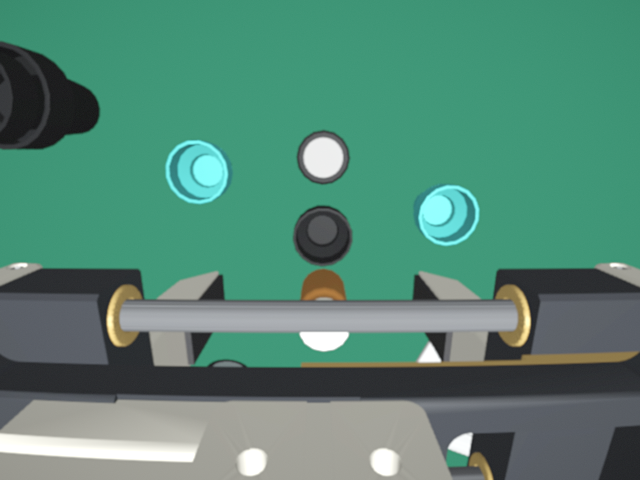

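hood_s is centred at (322,235), with the lens above it and the jar below it in the picture. The finger corridors left and right are clear, with the turquoise cups well outside. Descending and gripping.

```bash
python3 -m crank '[{"fingers":1,"tx":0.6,"ty":0.07,"tz":0.02,"roll":0},{"fingers":1,"tx":1.5,"ty":0.07,"tz":0.02,"roll":0},{"fingers":1,"tx":2.4,"ty":0.07,"tz":0.02,"roll":0},{"fingers":1,"tx":2.9,"ty":0.07,"tz":0.02,"roll":0},{"fingers":1,"tx":3.11,"ty":0.07,"tz":0.02,"roll":0},{"fingers":0.5,"tx":3.11,"ty":0.07,"tz":0.02,"roll":0},{"fingers":0.2,"tx":3.11,"ty":0.07,"tz":0.02,"roll":0},{"fingers":0,"tx":3.11,"ty":0.07,"tz":0.02,"roll":0}]' 10
python3 -m crank '[{"fingers":-0.2,"tx":0,"ty":0,"tz":0,"roll":0},{"fingers":-0.3,"tx":0,"ty":0,"tz":0,"roll":0},{"fingers":-0.3,"tx":0,"ty":0,"tz":0,"roll":0},{"fingers":-0.3,"tx":0,"ty":0,"tz":0,"roll":0},{"fingers":-0.3,"tx":-0.2,"ty":0,"tz":0,"roll":0},{"fingers":-0.3,"tx":-0.8,"ty":0,"tz":0,"roll":0},{"fingers":-0.3,"tx":-1.8,"ty":0,"tz":0,"roll":0},{"fingers":-0.3,"tx":-2.8,"ty":0,"tz":0,"roll":0}]' 10
python3 - <<'E'
from h import *
go(.485,-.03,.21,87.5)
E
```

```text
time: 17.55
tool_pos: [0.498, 0.124, 0.0666]
tool_rot: [-0.267, 1.569, 0.13]
contact_force: [-0.0, 0.9, -0.0]
opening: 0.0664
time: 18.55
tool_pos: [0.4972, 0.124, 0.179]
tool_rot: [2.729, 1.57, 3.126]
contact_force: [0.4, -0.2, -0.7]
opening: 0.0468
tcp [0.4972 0.124  0.179 ] down [-0.001  0.    -1.   ] jaw 112.74 F [ 0.4 -0.2 -0.7] op 0.0468 t 18.55 q6 -1.87
tx -0.774 ty -3.432 tz -1.769 roll 2.524
```

```bash
python3 -m crank '[{"fingers":-0.3,"tx":-0.5,"ty":-0.2,"tz":-0.1,"roll":0.3},{"fingers":-0.3,"tx":-0.8,"ty":-0.8,"tz":-0.4,"roll":0.8},{"fingers":-0.3,"tx":-0.8,"ty":-1.6,"tz":-0.8,"roll":1.4},{"fingers":-0.3,"tx":-0.8,"ty":-2.4,"tz":-1.2,"roll":2},{"fingers":-0.3,"tx":-0.8,"ty":-3.1,"tz":-1.6,"roll":2.5},{"fingers":-0.3,"tx":-0.8,"ty":-3.43,"tz":-1.77,"roll":2.52},{"fingers":-0.3,"tx":-0.8,"ty":-3.43,"tz":-1.77,"roll":2.52},{"fingers":-0.3,"tx":-0.8,"ty":-3.43,"tz":-1.77,"roll":2.52}]' 10
python3 - <<'E'
from h import *
save('wrist','w5'); z=np.load('pics/w5.npz'); q=cloud('wrist',z).reshape(-1,3); zt=z['tp'][2]
go(.4865,-.1225,.21,87.5)
for n,x,y,r,lo,hi in(('M',.4855,-.1215,.036,.096,.112),('L',.4845,-.121,.045,.074,.09),('S',z['tp'][0],z['tp'][1],.03,zt-.0664+.046,zt-.0664+.062)):
    k=q[(np.hypot(q[:,0]-x,q[:,1]-y)<r)&(q[:,2]>lo)&(q[:,2]<hi)]; print(n,len(k),len(k) and cv2.minEnclosingCircle((k[:,:2]*1000).astype(np.float32)),np.median(k[:,2]),np.percentile(k,[1,99],axis=0).round(4).tolist())
E
```

```text
time: 19.55
tool_pos: [0.4853, -0.029, 0.2097]
tool_rot: [1.633, 1.57, 1.592]
contact_force: [-0.1, 1.4, -0.7]
opening: 0.0472
tcp [ 0.4853 -0.0289  0.2097] down [ 0.  0. -1.] jaw 87.64 F [-1.  -1.1  0.3] op 0.0471 t 19.6 q6 -1.75
tx -0.007 ty -2.336 tz 0.126 roll 0.014
M 1053 ((485.1944885253906, -121.70713806152344), 30.13622283935547) 0.10198000504975724 [[0.4559, -0.1509, 0.0962], [0.5015, -0.0922, 0.104]]
L 2463 ((483.86041259765625, -120.55362701416016), 36.09485626220703) 0.07961342481091688 [[0.4488, -0.149, 0.0741], [0.5124, -0.0852, 0.0895]]
S 2402 ((479.5140380859375, -28.730085372924805), 28.570085525512695) 0.19638045743712837 [[0.4607, -0.0559, 0.1896], [0.507, -0.0013, 0.2045]]
```

View pics/w5.png

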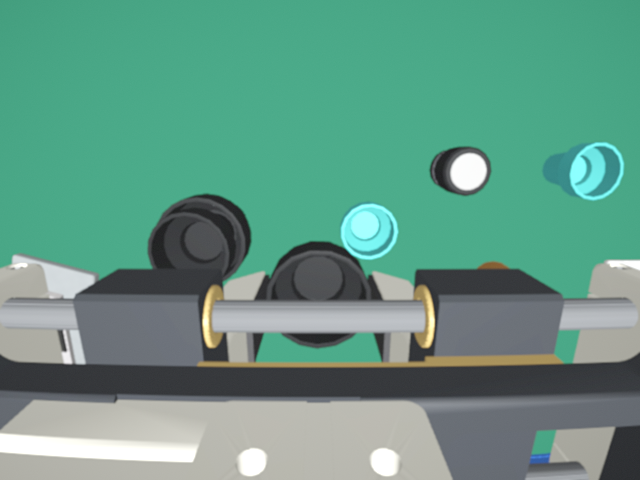

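```bash
python3 -m crank '[{"fingers":-0.3,"tx":0,"ty":-0.9,"tz":0.05,"roll":0},{"fingers":-0.3,"tx":0,"ty":-1.9,"tz":0.1,"roll":0},{"fingers":-0.3,"tx":0,"ty":-2.34,"tz":0.14,"roll":0},{"fingers":-0.3,"tx":0.2,"ty":-2.34,"tz":0.14,"roll":0},{"fingers":-0.3,"tx":0.6,"ty":-2.34,"tz":0.14,"roll":0},{"fingers":-0.3,"tx":1,"ty":-2.34,"tz":0.14,"roll":0},{"fingers":-0.3,"tx":1.3,"ty":-2.34,"tz":0.14,"roll":0},{"fingers":-0.3,"tx":1.4,"ty":-2.34,"tz":0.14,"roll":0}]' 8
python3 -m crank '[{"fingers":-0.3,"tx":0.05,"ty":0,"tz":0,"roll":0},{"fingers":-0.3,"tx":0.1,"ty":0,"tz":0,"roll":0},{"fingers":-0.3,"tx":0.15,"ty":0,"tz":0,"roll":0},{"fingers":-0.3,"tx":0.2,"ty":0,"tz":0,"roll":0},{"fingers":-0.3,"tx":0.25,"ty":0,"tz":0,"roll":0},{"fingers":-0.3,"tx":0.3,"ty":0,"tz":0,"roll":0},{"fingers":-0.3,"tx":0.34,"ty":0,"tz":0,"roll":0},{"fingers":-0.3,"tx":0.36,"ty":0,"tz":0,"roll":0}]' 8
python3 - <<'E'
from h import *
s=observe();print(s['contact_force'],s['torque'],s['tool_pos'])
E
```

```text
time: 20.6
tool_pos: [0.4865, -0.1226, 0.1528]
tool_rot: [2.609, 1.569, 2.567]
contact_force: [-0.1, -0.8, -0.5]
opening: 0.0475
time: 21.6
tool_pos: [0.4868, -0.1236, 0.1392]
tool_rot: [2.087, 1.571, 2.044]
contact_force: [0.8, -0.6, 0.3]
opening: 0.0474
[ 0.84092003 -0.62905217  0.29919444] [-0.00739657  0.00439867 -0.06670403] [ 0.48680178 -0.12363603  0.13917757]
```

```bash
python3 -m crank '[{"fingers":-0.3,"tx":0.03,"ty":0,"tz":0,"roll":0},{"fingers":-0.3,"tx":0.06,"ty":0,"tz":0,"roll":0},{"fingers":-0.3,"tx":0.09,"ty":0,"tz":0,"roll":0},{"fingers":-0.3,"tx":0.11,"ty":0,"tz":0,"roll":0},{"fingers":-0.3,"tx":0.13,"ty":0,"tz":0,"roll":0},{"fingers":-0.3,"tx":0.15,"ty":0,"tz":0,"roll":0},{"fingers":-0.3,"tx":0.16,"ty":0,"tz":0,"roll":0},{"fingers":-0.3,"tx":0.17,"ty":0,"tz":0,"roll":0}]' 5
python3 - <<'E'
from h import *
s=observe();print(s['contact_force'],s['torque'],s['tool_pos'])
E
```

```text
time: 22.6
tool_pos: [0.4869, -0.1237, 0.1325]
tool_rot: [0.217, 1.571, 0.174]
contact_force: [-0.4, 0.6, -0.1]
opening: 0.0472
[-0.37411538  0.6004523  -0.11950273] [0.01716477 0.01249399 0.02434724] [ 0.48686835 -0.12365626  0.13250695]
```

```bash
python3 -m crank '[{"fingers":-0.3,"tx":0.01,"ty":0,"tz":0,"roll":0},{"fingers":-0.3,"tx":0.02,"ty":0,"tz":0,"roll":0},{"fingers":-0.3,"tx":0.03,"ty":0,"tz":0,"roll":0},{"fingers":-0.3,"tx":0.035,"ty":0,"tz":0,"roll":0},{"fingers":-0.3,"tx":0.04,"ty":0,"tz":0,"roll":0},{"fingers":-0.3,"tx":0.04,"ty":0,"tz":0,"roll":0},{"fingers":-0.3,"tx":0.04,"ty":0,"tz":0,"roll":0},{"fingers":-0.3,"tx":0.04,"ty":0,"tz":0,"roll":0}]' 5
python3 - <<'E'
from h import *
s=observe();print(s['contact_force'],s['torque'],s['tool_pos'])
E
```

```text
time: 23.6
tool_pos: [0.4872, -0.124, 0.1316]
tool_rot: [-0.473, 1.569, -0.516]
contact_force: [-0.8, -0.5, 5.3]
opening: 0.0473
[-0.81614497 -0.48450542  5.30137541] [-0.06909523  0.18829058 -0.04770727] [ 0.48723303 -0.12397483  0.13159807]
```

S is seated with 5 N at the expected height. Release, rise and check.

```bash
python3 -m crank '[{"fingers":0.1,"tx":-0.03,"ty":0,"tz":0,"roll":0},{"fingers":0.5,"tx":-0.04,"ty":0,"tz":0,"roll":0},{"fingers":1,"tx":-0.05,"ty":0,"tz":0,"roll":0},{"fingers":1,"tx":-0.2,"ty":0,"tz":0,"roll":0},{"fingers":1,"tx":-0.7,"ty":0,"tz":0,"roll":0},{"fingers":1,"tx":-1.5,"ty":0,"tz":0,"roll":0},{"fingers":1,"tx":-2.3,"ty":0,"tz":0,"roll":0},{"fingers":1,"tx":-2.7,"ty":0,"tz":0,"roll":0}]' 15
python3 - <<'E'
from h import *
save('wrist','w6'); z=np.load('pics/w6.npz'); q=cloud('wrist',z).reshape(-1,3)
for n,r,lo,hi in(('S',.03,.113,.13),('M',.036,.096,.11),('L',.045,.074,.09)):
    k=q[(np.hypot(q[:,0]-.4855,q[:,1]+.1215)<r)&(q[:,2]>lo)&(q[:,2]<hi)]; print(n,len(k),len(k) and cv2.minEnclosingCircle((k[:,:2]*1000).astype(np.float32)),np.median(k[:,2]))
# counter via top image
t=np.load('pics/t0.npz')['im']; w=np.load('pics/w6.npz')['im']
a=cv2.resize(t[180:265,425:495],None,fx=6,fy=6,interpolation=cv2.INTER_CUBIC)
b=w[120:360,0:380]; H=510
b=cv2.resize(b,(380,240)); o=np.zeros((510,800,3),np.uint8); o[:,:420]=a; o[:240,420:800]=b
cv2.imwrite('pics/c1.png',o[...,::-1])
E
```

```text
time: 24.6
tool_pos: [0.4873, -0.1238, 0.2411]
tool_rot: [-0.334, 1.568, -0.377]
contact_force: [-0.8, -0.3, 0.3]
opening: 0.092
S 780 ((486.0011901855469, -122.83592987060547), 24.064861297607422) 0.11862936254763945
M 1972 ((485.6318054199219, -121.50021362304688), 30.107364654541016) 0.10101007419182875
L 1891 ((483.79345703125, -120.2580795288086), 35.930755615234375) 0.0808077611139068
```

View pics/c1.png

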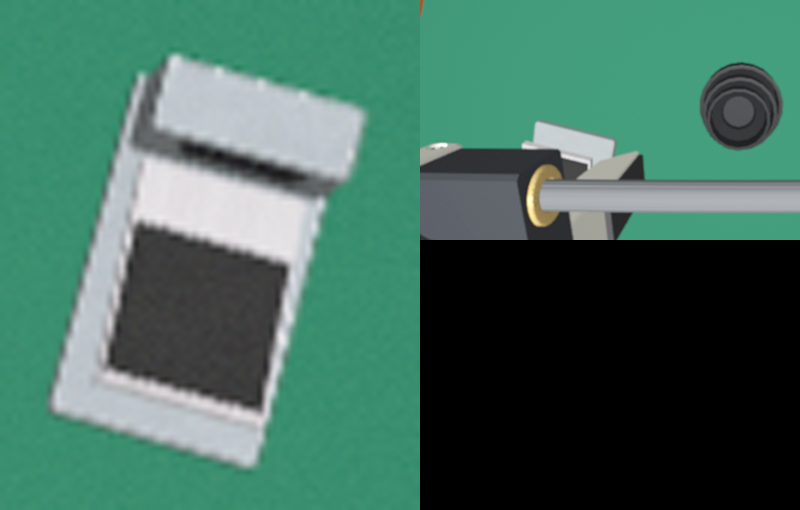

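The stack shows three concentric rims, with S's rim at about 0.119–0.120 m. In the counter crop the treadle's free-edge corners are at top pixels (440.8,243.7) and (468.7,250.8), and the pad centre is around crop (198,315).

```bash
python3 - <<'E'
from h import *
T=lambda a:np.array(a)/6+[425,180]
b=on_plane('top',T([[50,410],[255,468],[140,75]]),.008)
d=b[2]-b[0]; print('base',b.round(4),'ang',np.degrees(np.arctan2(d[1],d[0])),np.degrees(np.arctan2(*(b[1]-b[0])[:2]*[-1,1]+0)) , 'w',np.linalg.norm(b[1]-b[0]))
e=on_plane('top',T([[95,382],[262,425]]),.043); print('edge',e.round(4),np.linalg.norm(e[0]-e[1]))
v=e[1]-e[0]; v/=np.linalg.norm(v); u=np.array([-v[1],v[0],0]); u*=np.sign(u[0]); print('u',u,np.degrees(np.arctan2(u[1],u[0])))
tip=e.mean(0)+.017*np.cos(.28)*u; print('tip from edge',tip)
bo=b[:2].mean(0)+.075*u; print('origin',bo,'tip from base',bo+u*(.036-.088*np.cos(.28)))
p=cloud('top',np.load('pics/t0.npz')); uv=T([[198,350]])[0].round().astype(int); print('pad z',np.nanmedian(p[uv[1]-1:uv[1]+2,uv[0]-1:uv[0]+2].reshape(-1,3),0))
tip=(tip+bo+u*(.036-.088*np.cos(.28)))/2
go(tip[0],tip[1],.10,87.5)
E
```

```text
base [[ 0.531  -0.2666  0.008 ]
 [ 0.5053 -0.3513  0.008 ]
 [ 0.6742 -0.3107  0.008 ]] ang -17.102731193891824 163.0827608202007 w 0.0885509131503508
edge [[ 0.5381 -0.2787  0.043 ]
 [ 0.5193 -0.3462  0.043 ]] 0.07003739022825584
u [ 0.96334967 -0.2682488   0.        ] -15.560086578742421
tip from edge [ 0.54442032 -0.3168248   0.043     ]
origin [ 0.59040946 -0.32910259  0.008     ] tip from base [ 0.5436168  -0.31607297  0.008     ]
pad z [ 0.5511489  -0.32083186  0.04577321]
tcp [ 0.4879 -0.1241  0.2426] down [ 0.005 -0.002 -1.   ] jaw 87.55 F [0.7 0.3 2. ] op 0.0919 t 24.65 q6 -1.93
tx 3.581 ty -4.738 tz 1.589 roll 0.005
```

```bash
python3 -m crank '[{"fingers":0.6,"tx":0,"ty":-0.9,"tz":0.3,"roll":0.5},{"fingers":0.2,"tx":0,"ty":-2.1,"tz":0.7,"roll":1},{"fingers":-0.2,"tx":0,"ty":-3.3,"tz":1.1,"roll":1.3},{"fingers":-0.6,"tx":0.4,"ty":-4.3,"tz":1.5,"roll":1.3},{"fingers":-1,"tx":1.2,"ty":-4.74,"tz":1.59,"roll":1.3},{"fingers":-1,"tx":2.2,"ty":-4.74,"tz":1.59,"roll":1.3},{"fingers":-1,"tx":3,"ty":-4.74,"tz":1.59,"roll":1.3},{"fingers":-1,"tx":3.3,"ty":-4.74,"tz":1.59,"roll":1.3}]' 15
python3 -m crank '[{"fingers":-1,"tx":0.2,"ty":0,"tz":0,"roll":0},{"fingers":-1,"tx":0.4,"ty":0,"tz":0,"roll":0},{"fingers":-1,"tx":0.6,"ty":0,"tz":0,"roll":0},{"fingers":-1,"tx":0.8,"ty":0,"tz":0,"roll":0},{"fingers":-1,"tx":0.95,"ty":0,"tz":0,"roll":0},{"fingers":-1,"tx":1.05,"ty":0,"tz":0,"roll":0},{"fingers":-1,"tx":1.1,"ty":0,"tz":0,"roll":0},{"fingers":-1,"tx":1.1,"ty":0,"tz":0,"roll":0}]' 15
python3 - <<'E'
from h import *
go(.544,-.3165,.045,74.4)
E
```

```text
time: 25.65
tool_pos: [0.5412, -0.3151, 0.1044]
tool_rot: [2.742, 1.567, 2.472]
contact_force: [-0.8, -0.0, -0.1]
opening: 0.0167
time: 26.65
tool_pos: [0.5422, -0.3159, 0.0631]
tool_rot: [-0.221, 1.571, -0.49]
contact_force: [-2.9, -0.1, 3.9]
opening: 0.0003
tcp [ 0.5422 -0.3159  0.0631] down [ 0. -0. -1.] jaw 74.54 F [-2.9 -0.1  3.9] op 0.0003 t 26.65 q6 -1.95
tx 0.452 ty -0.003 tz 0.047 roll 0.014
```

```bash
python3 -m crank '[{"fingers":-1,"tx":0.1,"ty":0,"tz":0,"roll":0},{"fingers":-1,"tx":0.2,"ty":0,"tz":0,"roll":0},{"fingers":-1,"tx":0.3,"ty":0,"tz":0,"roll":0},{"fingers":-1,"tx":0.38,"ty":0,"tz":0,"roll":0},{"fingers":-1,"tx":0.44,"ty":0,"tz":0,"roll":0},{"fingers":-1,"tx":0.48,"ty":0,"tz":0,"roll":0},{"fingers":-1,"tx":0.5,"ty":0,"tz":0,"roll":0},{"fingers":-1,"tx":0.5,"ty":0,"tz":0,"roll":0}]'
```

```text
time: 27.65
tool_pos: [0.5414, -0.3157, 0.0448]
tool_rot: [-3.047, 1.57, 2.967]
contact_force: [-8.9, 3.5, 20.4]
opening: 0.0005
```

```bash
python3 -m crank '[{"fingers":-1,"tx":0.02,"ty":0,"tz":0,"roll":0},{"fingers":-1,"tx":0.03,"ty":0,"tz":0,"roll":0},{"fingers":-1,"tx":0.03,"ty":0,"tz":0,"roll":0},{"fingers":-1,"tx":0.03,"ty":0,"tz":0,"roll":0},{"fingers":-1,"tx":0.03,"ty":0,"tz":0,"roll":0},{"fingers":-1,"tx":0.03,"ty":0,"tz":0,"roll":0},{"fingers":-1,"tx":0.03,"ty":0,"tz":0,"roll":0},{"fingers":-1,"tx":0.03,"ty":0,"tz":0,"roll":0}]'
python3 - <<'E'
from h import *
read_camera('top'); save('top','t1'); z=np.load('pics/t1.npz')
p=cloud('top',z); 
q=p[180:265,425:495].reshape(-1,3); print(np.c_[[q[(np.hypot(q[:,0]-x,q[:,1]-y)<.006)].mean(0) for x,y in((.585,-.355),(.585,-.31),(.56,-.30),(.535,-.345))]])
z0=np.load('pics/t0.npz'); q=cloud('top',z0)[180:265,425:495].reshape(-1,3); print(np.c_[[q[(np.hypot(q[:,0]-x,q[:,1]-y)<.006)].mean(0) for x,y in((.585,-.355),(.585,-.31),(.56,-.30),(.535,-.345))]])
E
```

```text
time: 28.65
tool_pos: [0.5415, -0.3157, 0.0445]
tool_rot: [-2.784, 1.57, -3.053]
contact_force: [-12.5, 4.6, 26.3]
opening: 0.0006
[[        nan         nan         nan]
 [ 0.58475476 -0.31009386  0.35335372]
 [ 0.55947787 -0.29950523  0.36944641]
 [        nan         nan         nan]]
[[ 0.58536047 -0.35526025  0.03464832]
 [ 0.58464303 -0.31020394  0.03689983]
 [ 0.55978094 -0.29989199  0.04503983]
 [ 0.53456118 -0.34385222  0.04727918]]<stdin>:4: RuntimeWarning: Mean of empty slice.
  ret = um.true_divide(
```

Stiffness is now about 20 N/mm, so this looks like the hard stop. I'll check the plate slope from the scene camera's depth before releasing.

```bash
cat > slope.py <<'E'
from h import *
def slope(fn):
    z=np.load('pics/%s.npz'%fn); q=cloud('scene',z).reshape(-1,3); o=np.array([.5904,-.3291,0]); a=np.radians(-16.2); u=np.array([np.cos(a),np.sin(a),0]); v=np.array([-u[1],u[0],0])
    s=(q-o)@u; t=(q-o)@v; m=(s>-.06)&(s<.02)&(abs(t)<.03)&(q[:,2]>.008)&(q[:,2]<.05)
    b=[(round(x,3),int((m&(abs(s-x)<.008)).sum()),round(float(np.median(q[m&(abs(s-x)<.008),2])),4)) for x in np.arange(-.055,.02,.015) if (m&(abs(s-x)<.008)).sum()>3]
    print(fn,b)
E
python3 - <<'E'
from slope import *
save('scene','s3'); slope('s0'); slope('s3')
E
```

```text
s0 [(np.float64(-0.055), 85, 0.0454), (np.float64(-0.04), 108, 0.0429), (np.float64(-0.025), 107, 0.0384), (np.float64(-0.01), 100, 0.0346), (np.float64(0.005), 103, 0.0294)]
s3 [(np.float64(-0.055), 18, 0.0207), (np.float64(-0.04), 96, 0.0226), (np.float64(-0.025), 79, 0.0211), (np.float64(-0.01), 82, 0.0212), (np.float64(0.005), 90, 0.0191)]
```

The plate is flat, with its tip about 24.7 mm down, so it is on its stop. Rising off and making the final check.

```bash
python3 -m crank '[{"fingers":-1,"tx":-0.2,"ty":0,"tz":0,"roll":0},{"fingers":-1,"tx":-0.5,"ty":0,"tz":0,"roll":0},{"fingers":-1,"tx":-0.9,"ty":0,"tz":0,"roll":0},{"fingers":-1,"tx":-1.7,"ty":0,"tz":0,"roll":0},{"fingers":-1,"tx":-2.7,"ty":0,"tz":0,"roll":0},{"fingers":-1,"tx":-3.7,"ty":0,"tz":0,"roll":0},{"fingers":-1,"tx":-4.5,"ty":0,"tz":-0.5,"roll":0},{"fingers":-1,"tx":-4.5,"ty":0,"tz":-1,"roll":0}]'
python3 - <<'E'
from slope import *
save('scene','s4',crop=(170,110,450,320),scale=2.8); slope('s4'); save('top','t2'); s=observe();print(s['time'],s['tool_pos'],s['contact_force'])
a=np.load('pics/s0.npz')['im'].astype(int);b=np.load('pics/s4.npz')['im'].astype(int)
m=(abs(a-b).max(2)>40).astype(np.uint8); n,_,st,_=cv2.connectedComponentsWithStats(m); print([r.tolist() for r in st[1:] if r[4]>25])
E
```

```text
time: 29.8
tool_pos: [0.504, -0.3055, 0.2246]
tool_rot: [-0.398, 1.566, -0.667]
contact_force: [-0.8, -0.4, -0.2]
opening: 0.0003
s4 [(np.float64(-0.055), 85, 0.0455), (np.float64(-0.04), 110, 0.0429), (np.float64(-0.025), 113, 0.0383), (np.float64(-0.01), 108, 0.0348), (np.float64(0.005), 105, 0.0298)]
29.9 [ 0.50231352 -0.30455947  0.22243397] [-0.60701956 -0.28558665 -0.07178546]
[[196, 0, 126, 119, 4062], [396, 0, 244, 214, 19111], [633, 11, 7, 14, 66], [209, 16, 23, 10, 130], [600, 46, 14, 7, 43], [416, 72, 7, 9, 28], [407, 81, 14, 20, 148], [420, 80, 16, 33, 149], [408, 92, 18, 32, 250], [437, 96, 8, 14, 36], [216, 115, 50, 37, 962], [438, 119, 4, 14, 32], [442, 137, 14, 18, 41], [288, 191, 23, 15, 196], [367, 253, 20, 24, 118], [412, 291, 33, 41, 929]]
```

View pics/s4.png

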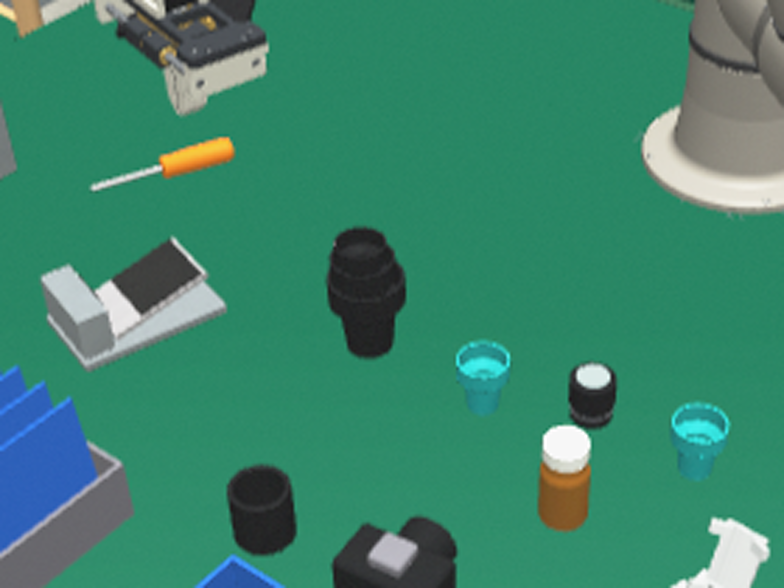

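The stack stands upright at about (365,290) and the treadle is back up. Outside the robot, the picture changed only at the stack, at S's old spot, and at the emptied rest. Handing in.

```bash
python3 -c "
from cell import *
print(hand_in())"
```

```text
the job is handed in; nothing more can be done
None
```

The three black hoods are nested in one upright stack where the large hood stood. The treadle was then pressed to its stop and came back up. I handed in at about 30 s of the 54 s allowed.

**What I did**
- **Medium hood:** I took it from the rest and stood it upright on the bare bench, because it was still tilted in the grip. I then regripped it, lowered it into the large hood until it seated with about 6 N, and released it.
- **Small hood:** I lifted it from between the jar and the lens, lowered it into the medium one until it seated with about 5 N, and released it.
- **Treadle:** I pressed it with the fingers shut, to about 26 N, then rose clear.

**Last checks**
- **Stack:** The rims read 0.081, 0.101 and 0.119 m high, against a nominal 0.082, 0.104 and 0.120. The measured low readings of 1–3 mm match the camera's own error on the large hood. The rim centres lie within about 3.5 mm of each other, and the large hood had not moved.
- **Treadle:** The plate was level under the press, with its free end about 25 mm lower. Afterwards it measured the same as at the start.
- **Other things:** Comparing the scene pictures from before and after, only the hoods' places and the robot had changed. The top view saved at the end was not examined.

**Disagreement:** The wrist and top cameras differed by about 3 mm in y. I split the difference, and the funnels took up the rest.

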